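# Set the last post of the skin press and tip out its nuts

## Task

Get the skin press ready to close: pull the loose steel post out of the wooden block, stand it fully home in the press's one empty socket and let go of it. Then take the nut tray by its raised handle and tip it until all four nuts have slid together into the corner at the far end from the handle, on the side where the press stands. Finish while still holding the tray tilted like that, the nuts lying still in that corner, the tray leaning on nothing but the bench and everything else on the bench left alone.

Things in the scene. Friction and masses are not known exactly. Their poses are not given: they have to be found in the camera images.
- post: The loose press post: round steel bar 12 mm in diameter, 160 mm long, about 0.14 kg, top 60 mm threaded, foot chamfered 1.5 mm. Starts upright in one of the block's three holes, foot 20 mm above the bench, so 110 mm of it stands out. The tallest of the three pieces in the block. Origin: centre of its foot; z along the bar to its top.
- holder: Drilled block of wood, fixed, 60 x 160 x 70 mm (x, y, height), three holes 17 mm wide and 50 mm deep in a row along its y, 50 mm apart, the middle one at its centre. Origin: centre of the underside, on the bench; z up. It stands on the left or the right of the tray.
- punch: Dark steel centre punch, 12 mm thick, 108 mm long, upright in another hole of the block (top 128 mm above the bench). Leave it alone. Origin: centre of its foot.
- awl: Awl with a wooden handle 25 mm thick, 108 mm long, upright in another hole of the block, handle up (top 128 mm above the bench). Leave it alone. Origin: centre of its foot.
- press: Base of the skin press, fixed: steel plate 180 x 180 mm, top 24 mm above the bench, a tube socket near each corner (65 mm from the centre each way). Posts stand in three of them, tops 184 mm above the bench; wood, up to 56 mm above the bench, lies in the middle. Origin: centre of the underside; z up; at yaw 0 x points away from the robot. Across the tray from the block, left or right.
- socket (a point): Floor of the one empty socket, on its axis, at the press's (-x, -y) corner: 24 mm above the bench. The socket is a tube 29 mm in outer and 16 mm in inner diameter, upright, 40 mm deep (mouth 64 mm above the bench). A post fully home has its foot on this point. z up.
- tray: Loose wooden tray with the nuts, about 0.4 kg: outside 220 x 166 mm (x, y), walls 45 mm high and 8 mm thick, floor 6 mm, handle-end board 12 mm. Origin: centre of the underside; x from the handle end to the far end (at yaw 0 away from the robot), z up. Smooth lacquer: the oiled nuts slide from 10 to 13 degrees of tilt, and into a corner at about 20 degrees both ways.
- tray_handle (a point): Grasp point on the tray's handle: the end board at the tray's -x end is raised in the middle to 89 mm above the underside, 70 mm wide along y, 12 mm thick along x. The point is in the middle of the thickness and width, 67 mm above the underside (22 mm below the top edge), 104 mm from the tray's centre. Axes as the tray's.
- tray_corner_a (a point): Inside corner of the tray at floor level, far end (+x), on the tray's +y side (left seen from the handle end): 102 mm along x and 75 mm along y from the tray's centre. Axes as the tray's.
- tray_corner_b (a point): The same, far end, on the tray's -y side (right seen from the handle end).
- nut1: One of four alike loose steel hexagon nuts, 19 mm across flats, 10 mm high, 18 g, lying flat in the tray at the start. Origin: centre of its underside.
- nut2: One of four alike loose steel hexagon nuts, 19 mm across flats, 10 mm high, 18 g, lying flat in the tray at the start. Origin: centre of its underside.
- nut3: One of four alike loose steel hexagon nuts, 19 mm across flats, 10 mm high, 18 g, lying flat in the tray at the start. Origin: centre of its underside.
- nut4: One of four alike loose steel hexagon nuts, 19 mm across flats, 10 mm high, 18 g, lying flat in the tray at the start. Origin: centre of its underside.
- soundbox1: Hexagonal wooden sound box, 100 mm across, 130 mm tall, standing beyond the tray. Leave it alone. Origin: centre of its underside.
- soundbox2: A like sound box lying on its side on the near side to the robot's right, 87 mm high, 130 mm long. Leave it alone. Origin: on the bench under its middle.
- glue: White bottle 48 mm wide, 125 mm tall, beyond the tray. Leave it alone. Origin: centre of its underside.
- mallet: Wooden mallet lying on the near side to the robot's left, 46 mm high, 225 mm long. Leave it alone. Origin: on the bench near its middle.
- screwdriver: Screwdriver lying beyond the tray, 180 mm long. Leave it alone. Origin: on the bench near its middle.
There are look-alikes about, which are no part of the job. Leave any turquoise or yellow look-alike of the holder alone.

How it is judged:
On the way, in this order (a step that is already met when the one before it is completed fails the run):
1. the post is pulled clear out of the block (z of post in the frame of holder above 0.074 m and contact force between post and the fingers above 0.5 N), for 0.1 s.
2. the post stands fully home in the empty socket, let go (horizontal distance between post and socket below 0.006 m and z of post in the frame of socket below 0.006 m and angle between post's own z axis and vertical below 0.15 rad and contact force between post and the fingers below 0.1 N), for 0.3 s.
3. the tray is held tilted by its handle (angle between tray's own z axis and vertical above 0.2 rad and contact force between tray and the fingers above 1 N and distance between the grasp point and tray_handle below 0.045 m and height (world z) of tray_handle above 0.085 m), for 0.3 s.
At the end, for the whole second after the job is handed in: Tray held within 45 mm of its handle point, over 0.2 rad tilted, handle over 85 mm up, leaning only on the bench; nuts within 85 mm of the press-side far corner; all still (30 mm/s); post untouched, foot within 6 mm of socket floor and axis, within 0.15 rad of upright (all of step 2 and all of step 3 and ((y of press in the frame of tray above 0 m and distance between each of nut1, nut2, nut3, nut4 and tray_corner_a below 0.085 m) or (not (y of press in the frame of tray above 0 m) and distance between each of nut1, nut2, nut3, nut4 and tray_corner_b below 0.085 m)) and linear speed of each of nut1, nut2, nut3, nut4, tray, post below 0.03 m/s and contact force between tray and press below 0.3 N and contact force between tray and holder below 0.3 N and contact force between tray and post below 0.3 N and contact force between tray and punch below 0.3 N and contact force between tray and awl below 0.3 N and contact force between tray and soundbox1 below 0.3 N and contact force between tray and soundbox2 below 0.3 N and contact force between tray and glue below 0.3 N and contact force between tray and mallet below 0.3 N and contact force between tray and screwdriver below 0.3 N); the arm keeps its last pose, push and grip.
It fails at once if a nut leaves the tray (distance between any of nut1, nut2, nut3, nut4 and tray above 0.16 m).
It fails at once if another thing on the bench or in the block is moved more than 30 mm (distance of any of punch, awl, soundbox1, soundbox2, glue, mallet, screwdriver from where it was at the start of the episode above 0.03 m).
It also fails if it takes over 61 s, if anything falls off the work surface, if the arm or the gripper's body presses on something with over 40 N, if the wrist force passes 120 N, or if a joint passes its speed limit or range.

## Robot

A 7-joint arm with a two-finger parallel gripper is mounted at the origin on the work surface. World frame = base frame: x ahead of the robot, y to its left, z up, the work surface at z = 0. Lengths are in m, angles in rad, forces in N, time in s.
With the tool pointing down it reaches from about 0.4 to 0.85 m from the base axis. Payload 4.4 kg.
Tool frame: the origin (TCP) lies on the centre line of the jaws, within the pads' length; the fingertips stand 17 mm ahead of it and the grasp point (between the pads) lies 2 mm behind it; z points along the fingers, y is the direction in which the jaws open and shut (so a half turn about z gives the same grasp; the last joint's range is limited). The gripper opens to 94 mm and grips with 3 to 60 N. Pads are 16 mm wide; open, the fingers measure 119 mm over their backs; the gripper's body (75 mm by 177 mm) begins 78 mm behind the grasp point.
Start: joints at [1.042, 0.628, 0.038, 1.517, -0.027, 0.996, -0.02], TCP at [0.29, -0.582, 0.222] pointing down, gripper open.
Joint ranges: [-3.06, 3.06], [-0.37, 2.12], [-1.25, 1.32], [0.18, 2.47], [-1.1, 4.24], [0.23, 1.98], [-2.94, 2.94]. Speed limits (rad/s): [2.57, 2.57, 3.14, 3.14, 3.14, 3.14, 3.14].

## Interface

Orientations are given as a 3x3 rotation matrix whose columns are the frame's x, y, z axes.
In Python, from rig import monitor, imaging, workorder gives the robot as it stands. The module is installed in compiled form; this text tells all that it offers.
- The arm moves only by the shell command python3 -m pendant 'ROWS'. ROWS is JSON, a list of rows, each a list of 5 numbers: the finger opening in mm, from 0 to 94, then the shift along the tool's x, y, z in mm, then the turn about the tool's z in rad. In form: [[gripper, tx, ty, tz, yaw], ...]. A call has 1 to 8 rows; each row shifts and turns the commanded pose from where the row before left it, along the tool's axes as they then stand; what a row does not reach is not made up. A row lasts 1/10 s, in which the tool goes at most 50 mm and 8.59 degrees, less where a joint would pass 70% of its speed; a pose out of reach is approached as far as the arm can. A call is refused whole if a number of a shift passes 50 or a number of a turn 0.15, either way. A call with a gripper value outside its range is refused whole. The fingers move at their own pace and stop on an object; the grip force is fixed at half the most. Time passes only in rows, so rows that do not move let the fingers close. It gives the time, the measured TCP pose, the force and the opening at its end, in the units of the state.
- monitor.read_state(): the state, without advancing time (a new reading comes with each control period).
- imaging.read_camera(name): name is "side" or "top"; returns the picture (480x640x3 uint8, red, green, blue); there is no depth.
- imaging.calibration(name): a dict with "K" (3x3 intrinsics, pixels), "rvec" (rotation vector, rad) and "tvec" (3), from world to camera coordinates, as OpenCV has them. Camera axes: x right, y down, z forward; pixel columns grow to the right and rows downward; lengths in m; the calibration is good to about 2 mm. A picture is of the moment at which its call begins. calibration takes no time and is no camera call.
- workorder.close_job(): hands the job in, once; it reports no verdict.
The state is a dict: "clock": time; "qpos": joint angles; "qd": joint speeds; "joint_torque": joint torques, N m; "ee_pos": TCP position; "eef_rot": TCP orientation; "contact_force": force on the tool from outside, world axes, zero at the start; "moment": the same for the moment, N m; "opening": opening from 0.0 (shut) to 1.0 (fully open).
Only numpy, scipy, OpenCV 4.12 (cv2) and the standard library are available. Lean on these libraries where they do the work, as an engineer would, in place of code of your own. Each camera call takes 0.05 s, during which the arm holds its last target.

## Working session

There is one attempt and no reset: what is moved stays moved. The work goes in short steps, Python scripts to look and compute and a shell command to move; the robot and the scene stay as the last step left them, time stands still between calls to the robot, and variables do not carry over. Pictures are saved under pics/ and viewed, and the job is handed in when it is done.

```bash
mkdir -p pics
cat > h.py <<'E'
import numpy as np, cv2
from rig import monitor, imaging, workorder
def cal(n):
    c=imaging.calibration(n); R=cv2.Rodrigues(np.array(c["rvec"],float))[0]
    return np.array(c["K"],float),R,np.array(c["tvec"],float).reshape(3)
def ray(n,u,v,z):
    K,R,t=cal(n); d=R.T@np.linalg.inv(K)@np.array([u,v,1.]); o=-R.T@t
    return o+d*(z-o[2])/d[2]
def proj(n,p):
    K,R,t=cal(n); q=K@(R@np.array(p,float)+t); return q[:2]/q[2]
def snap(n,f):
    im=imaging.read_camera(n); cv2.imwrite('pics/'+f+'.png',im[:,:,::-1]); return im
def crop(f,u0,v0,u1,v1,s,g):
    im=cv2.imread('pics/'+f+'.png')[v0:v1,u0:u1]; cv2.imwrite('pics/'+g+'.png',cv2.resize(im,None,fx=s,fy=s,interpolation=cv2.INTER_CUBIC))
E
python3 - <<'E'
from h import *
np.set_printoptions(precision=4,suppress=True)
snap('side','s0');snap('top','t0')
s=monitor.read_state()
for k in s: print(k,np.array(s[k]))
for n in('side','top'):
    K,R,t=cal(n); print(K,-R.T@t,R[2])
E
```

```text
clock 0.1
qpos [ 1.0422  0.6292  0.0384  1.5182 -0.027   0.9963 -0.02  ]
qd [ 0.0002 -0.0033 -0.0005 -0.0019  0.0002  0.0019 -0.0004]
joint_torque [  0.0029 -55.0786   1.1471 -18.7118  -0.0522   0.0191   0.    ]
ee_pos [ 0.29   -0.5811  0.2217]
eef_rot [[ 0.8948  0.4465 -0.0007]
 [ 0.4465 -0.8948  0.0015]
 [ 0.     -0.0016 -1.    ]]
contact_force [ 0.6332 -0.7733 -0.0371]
moment [ 0.0513  0.0267 -0.058 ]
opening 1.002222480953674
[[558.933    0.     322.5503]
 [  0.     558.933  246.2583]
 [  0.       0.       1.    ]] [0.141  0.8546 0.9295] [ 0.3189 -0.6878 -0.6521]
[[476.6769   0.     315.2836]
 [  0.     476.6769 240.8042]
 [  0.       0.       1.    ]] [ 0.3729 -0.0105  1.2668] [ 0.144   0.0005 -0.9896]
```

View pics/s0.png

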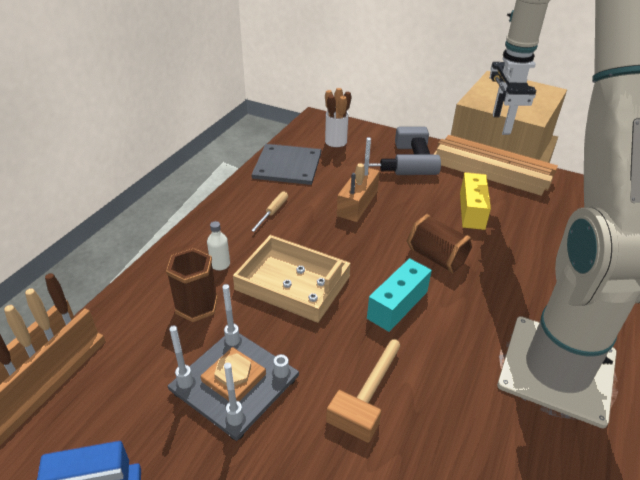

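View pics/t0.png

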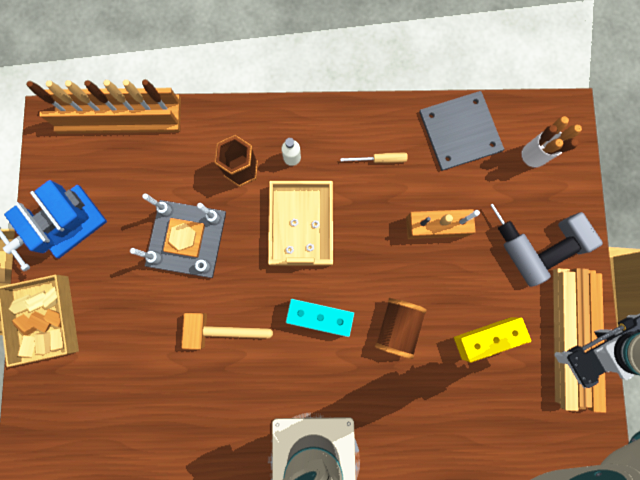

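The side view shows the wooden block at (358,195), with a tall steel piece at (367,155). The press is at (233,382), with its empty socket near (281,365), and the tray is at (293,277). In the top view these are the block (443,222), press (185,240), empty socket (201,266) and tray (300,223). I'll take closer crops next.

Run:
```python
from h import *
crop('t0',395,190,495,250,8,'c1');crop('s0',325,125,405,225,6,'c2');crop('t0',130,180,240,290,5,'c3');crop('s0',220,220,360,330,5,'c4');crop('t0',255,170,345,275,5,'c5');crop('s0',255,330,315,400,8,'c6')
```

```text
(no output)
```

View pics/c1.png

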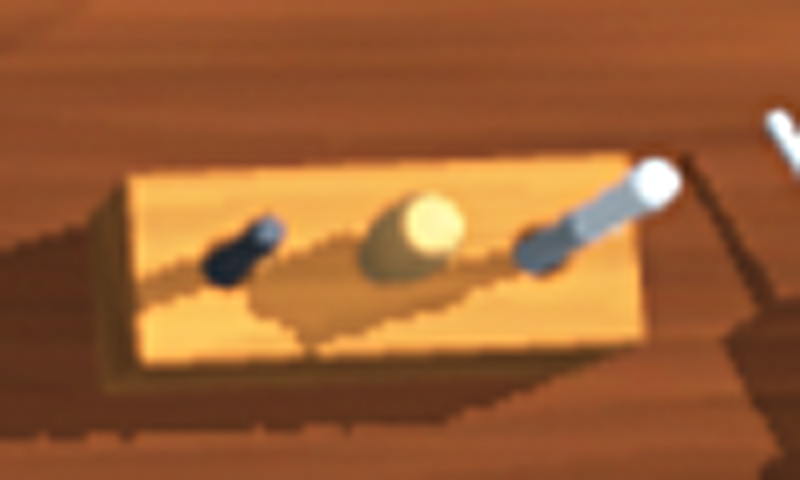

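View pics/c2.png

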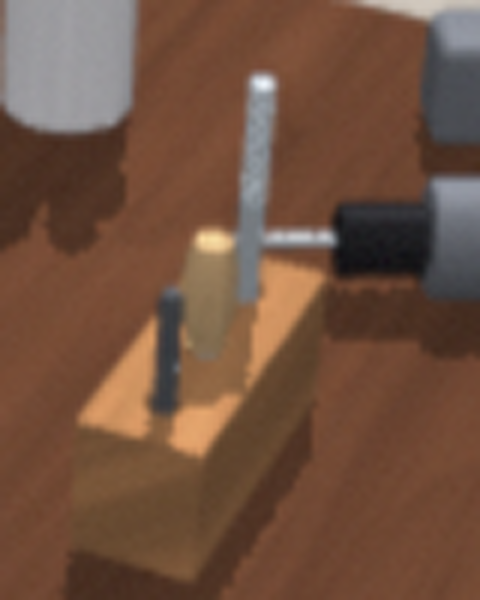

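View pics/c3.png

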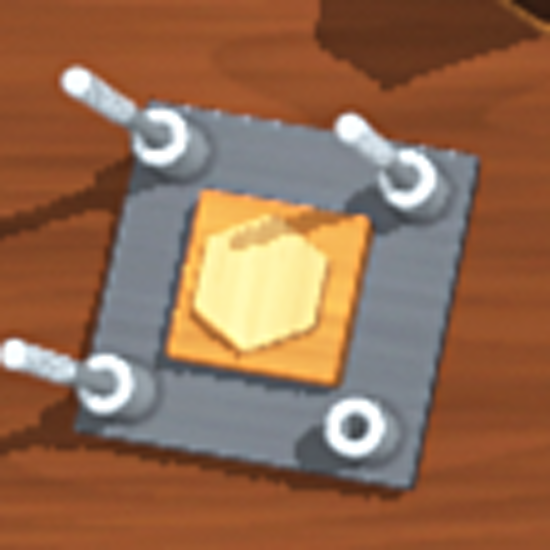

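View pics/c4.png

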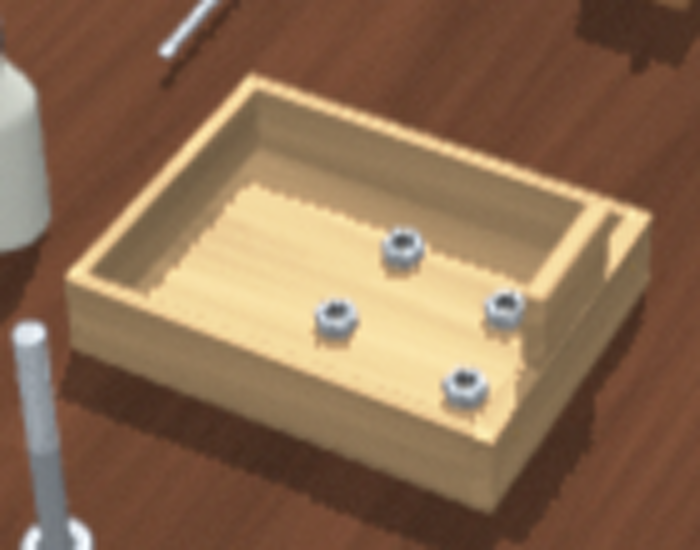

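View pics/c5.png

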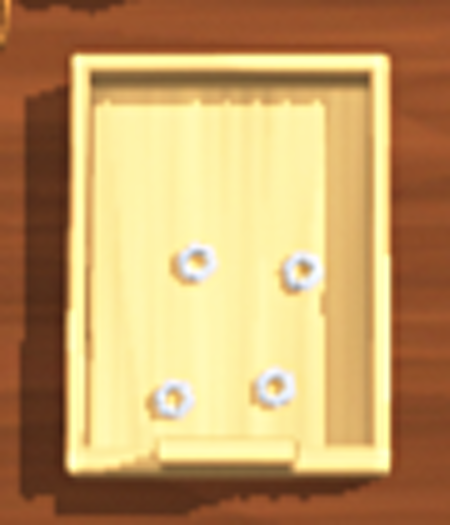

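View pics/c6.png

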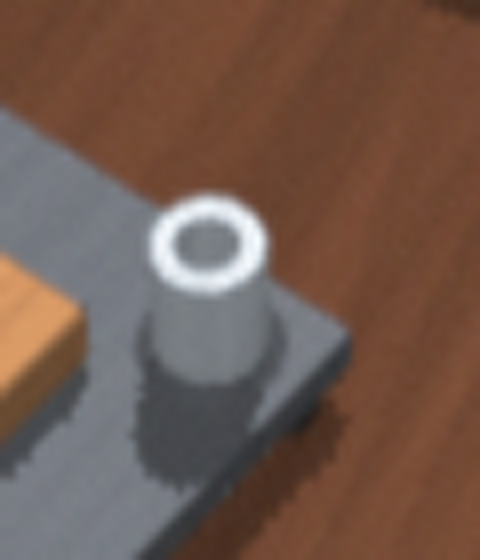

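Run:
```python
from h import *
np.set_printoptions(precision=4,suppress=True)
f=lambda x,y,s,u,v:((x+.5)/s-.5+u,(y+.5)/s-.5+v)
def tri(a,b):
    A=[];B=[]
    for n,(u,v) in(('top',a),('side',b)):
        K,R,t=cal(n);P=K@np.c_[R,t]
        for r,c in((0,u),(1,v)): q=P[r]-c*P[2];A.append(q[:3]);B.append(-q[3])
    return np.linalg.lstsq(np.array(A),np.array(B),rcond=None)[0]
a,b=f(657,183,8,395,190),f(262,82,6,325,125)
print('posttop',ray('top',*a,.18),ray('side',*b,.18),tri(a,b))
a,b=f(355,428,5,130,180),f(208,243,8,255,330)
print('socket',ray('top',*a,.064),ray('side',*b,.064),tri(a,b))
h=np.array([ray('top',*f(x,y,8,395,190),.07) for x,y in((128,178),(630,152),(645,342),(138,367))]);print('holder',h,h.mean(0))
t=np.array([ray('top',*f(x,y,5,255,170),.045) for x,y in((72,57),(389,57),(388,472),(68,470))]);print('tray',t,t.mean(0))
t=np.array([ray('side',*f(x,y,5,220,220),.045) for x,y in((70,275),(253,75),(652,214),(493,440))]);print('trayside',t,t.mean(0))
p=np.array([ray('top',*f(x,y,5,130,180),.064) for x,y in((162,138),(410,180),(107,384),(355,428))]);print('sockets',p,p.mean(0))
for x,y in((158,439),(298,443),(296,466),(158,463)): print('handle',ray('top',*f(x,y,5,255,170),.089))
```

```text
posttop [ 0.5923 -0.3856  0.18  ] [ 0.5917 -0.3881  0.18  ] [ 0.5912 -0.3852  0.1817]
socket [0.4896 0.2814 0.064 ] [0.49   0.2791 0.064 ] [0.4892 0.2808 0.0664]
holder [[ 0.6186 -0.2546  0.07  ]
 [ 0.6248 -0.4155  0.07  ]
 [ 0.5631 -0.4165  0.07  ]
 [ 0.5574 -0.2552  0.07  ]] [ 0.591  -0.3355  0.07  ]
tray [[ 0.7119  0.1101  0.045 ]
 [ 0.7095 -0.0572  0.045 ]
 [ 0.4898 -0.0525  0.045 ]
 [ 0.4932  0.1121  0.045 ]] [0.6011 0.0281 0.045 ]
trayside [[ 0.7107  0.1037  0.045 ]
 [ 0.7083 -0.0588  0.045 ]
 [ 0.4907 -0.0556  0.045 ]
 [ 0.4935  0.108   0.045 ]] [0.6008 0.0243 0.045 ]
sockets [[0.6411 0.3841 0.064 ]
 [0.6172 0.2558 0.064 ]
 [0.5138 0.4079 0.064 ]
 [0.4896 0.2814 0.064 ]] [0.5654 0.3323 0.064 ]
handle [0.5037 0.063  0.089 ]
handle [ 0.5007 -0.0066  0.089 ]
handle [ 0.4892 -0.0054  0.089 ]
handle [0.4917 0.063  0.089 ]
```

The block holds the dark punch (422,219), the awl (449,218) and the post (top 477,213), which is the tallest and is steel. The look-alikes are the turquoise (320,317) and yellow (497,338) blocks and the drill bit (497,212). The target is the post at about (0.5915,-0.386). The socket is at about (0.489,0.281), which fits the 130 mm socket spacing. The press stands on the tray's +y side, so the nuts go to corner_a.

```bash
python3 -m pendant '[[60,0,0,-5,-0.1385],[60,0,0,-5,-0.1385],[60,0,0,-5,-0.1385],[60,0,0,-5,-0.1385],[60,0,0,0,-0.1385],[60,0,0,0,-0.1385],[60,0,0,0,-0.1385],[60,0,0,0,-0.1385]]'
```

```text
clock: 0.9
ee_pos: [0.29, -0.5813, 0.242]
eef_rot: [[-0.006, 1.0, -0.0], [1.0, 0.006, 0.001], [0.001, -0.0, -1.0]]
contact_force: [0.7, -0.1, -0.5]
opening: 0.635
```

```bash
python3 -m pendant '[[60,24,37,0,0],[60,24,37,0,0],[60,24,37,0,0],[60,24,37,0,0],[60,24,37,0,0],[60,24,37,0,0],[60,25,38,0,0],[60,25,38,0,0]]'; python3 -m pendant '[[60,0,0,0,0],[60,0,0,0,0]]'
```

```text
clock: 1.7
ee_pos: [0.5892, -0.3865, 0.242]
eef_rot: [[0.0, 1.0, -0.001], [1.0, -0.0, 0.0], [0.0, -0.001, -1.0]]
contact_force: [1.0, -1.0, 0.2]
opening: 0.635
clock: 1.9
ee_pos: [0.5889, -0.3861, 0.2415]
eef_rot: [[-0.003, 1.0, -0.001], [1.0, 0.003, 0.001], [0.001, -0.001, -1.0]]
contact_force: [0.7, -0.3, -0.2]
opening: 0.638
```

```bash
python3 -m pendant '[[60,0,2.5,0,0],[60,0,0,30,0],[60,0,0,30,0],[60,0,0,30,0],[60,0,0,22,0],[60,0,0,0,0]]'
python3 - <<'E'
from h import *
snap('side','s1');snap('top','t1');crop('s1',320,80,420,220,4,'s1c');crop('t1',400,150,520,270,5,'t1c')
E
```

```text
clock: 2.5
ee_pos: [0.5868, -0.3884, 0.1269]
eef_rot: [[0.003, 1.0, -0.007], [1.0, -0.003, 0.003], [0.003, -0.007, -1.0]]
contact_force: [-0.2, 0.3, -0.3]
opening: 0.639
```

View pics/s1c.png

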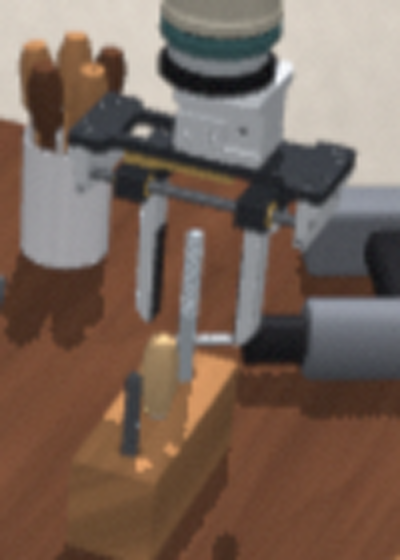

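View pics/t1c.png

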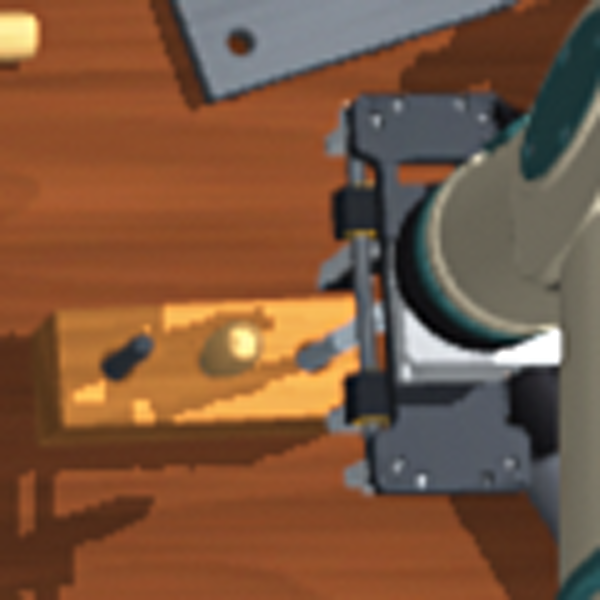

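The post stands between the two fingers: in the side crop it is at x=190, with the fingers at 150 and 250. I'll recheck the pose once it has settled.

```bash
python3 -m pendant '[[60,0,0,0,0],[60,0,0,0,0]]'; python3 -m pendant '[[60,2,3,-2,0],[60,0,0,0,0],[60,0,0,0,0]]'
```

```text
clock: 2.8
ee_pos: [0.5915, -0.3885, 0.1324]
eef_rot: [[0.001, 1.0, 0.003], [1.0, -0.001, -0.002], [-0.002, 0.003, -1.0]]
contact_force: [-0.4, 0.2, 0.6]
opening: 0.639
clock: 3.1
ee_pos: [0.5942, -0.3854, 0.133]
eef_rot: [[-0.001, 1.0, 0.001], [1.0, 0.001, -0.0], [-0.0, 0.001, -1.0]]
contact_force: [-0.6, -0.8, 0.3]
opening: 0.639
```

```bash
python3 -m pendant '[[60,0,-2,2,0],[40,0,0,0,0],[20,0,0,0,0],[10,0,0,0,0],[2,0,0,0,0],[2,0,0,0,0],[2,0,0,0,0],[2,0,0,0,0]]'
```

```text
clock: 3.9
ee_pos: [0.5918, -0.3857, 0.1305]
eef_rot: [[0.0, 1.0, 0.0], [1.0, -0.0, -0.0], [-0.0, 0.0, -1.0]]
contact_force: [0.1, 0.1, 0.1]
opening: 0.122
```

```bash
python3 -m pendant '[[2,0,0,-12,0],[2,0,0,-20,0],[2,0,0,-20,0],[2,0,0,-20,0],[2,0,0,-20,0],[2,0,0,-20,0],[2,0,0,-15,0],[2,0,0,0,0]]'
python3 - <<'E'
from h import *
snap('side','s2');crop('s2',310,50,430,220,4,'s2c')
E
```

```text
clock: 4.7
ee_pos: [0.5929, -0.3862, 0.2608]
eef_rot: [[0.0, 1.0, 0.004], [1.0, -0.0, -0.002], [-0.002, 0.004, -1.0]]
contact_force: [0.0, -0.4, -2.4]
opening: 0.121
```

View pics/s2c.png

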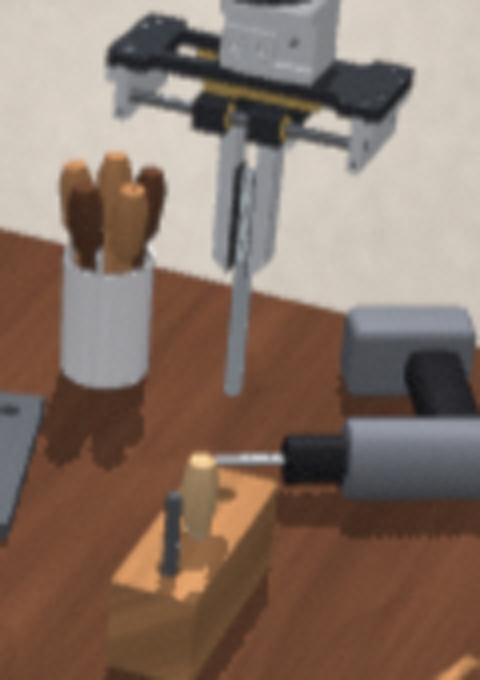

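```bash
python3 -m pendant '[[2,20,-3,0,0],[2,40,-6,0,0],[2,42,-6.5,0,0],[2,42,-6.5,0,0],[2,42,-6.5,0,0],[2,42,-6.5,0,0],[2,42,-6.5,0,0],[2,42,-6.5,0,0]]'; python3 -m pendant '[[2,42,-6.5,0,0],[2,42,-6.5,0,0],[2,42,-6.5,0,0],[2,42,-6.5,0,0],[2,42,-6.5,0,0],[2,42,-6.5,0,0],[2,42,-6.5,0,0],[2,38,-6,0,0]]';python3 -m pendant '[[2,20,-4,0,0],[2,0,0,0,0],[2,0,0,0,0],[2,0,0,0,0],[2,0,0,0,0]]'
```

```text
clock: 5.55
ee_pos: [0.5424, -0.072, 0.2567]
eef_rot: [[0.0, 1.0, -0.002], [1.0, -0.0, 0.0], [0.0, -0.002, -1.0]]
contact_force: [-0.2, -0.3, -1.3]
opening: 0.121
clock: 6.35
ee_pos: [0.4909, 0.2601, 0.2567]
eef_rot: [[-0.001, 1.0, -0.002], [1.0, 0.001, -0.001], [-0.001, -0.002, -1.0]]
contact_force: [0.8, 0.5, -0.3]
opening: 0.121
clock: 6.85
ee_pos: [0.4888, 0.2765, 0.2573]
eef_rot: [[0.003, 1.0, -0.0], [1.0, -0.003, -0.001], [-0.001, -0.0, -1.0]]
contact_force: [-0.3, 0.1, -2.1]
opening: 0.122
```

```bash
python3 -m pendant '[[2,4,0.5,0,0],[2,0,0,20,0],[2,0,0,20,0],[2,0,0,20,0],[2,0,0,6,0],[2,0,0,0,0],[2,0,0,0,0],[2,0,0,0,0]]'
python3 - <<'E'
from h import *
snap('side','s3');snap('top','t3');crop('s3',240,280,340,400,6,'s3c');crop('t3',150,200,250,300,6,'t3c')
print(monitor.read_state()['ee_pos'])
E
```

```text
clock: 7.65
ee_pos: [0.4894, 0.2828, 0.1926]
eef_rot: [[0.0, 1.0, 0.002], [1.0, -0.0, 0.001], [0.001, 0.002, -1.0]]
contact_force: [-0.0, -1.2, -1.2]
opening: 0.123
[0.48925064 0.28265453 0.19239429]
```

View pics/s3c.png

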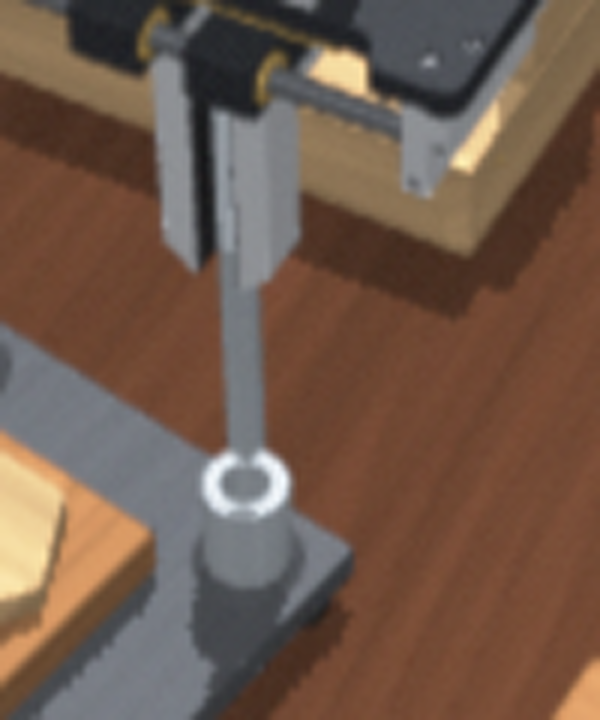

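View pics/t3c.png

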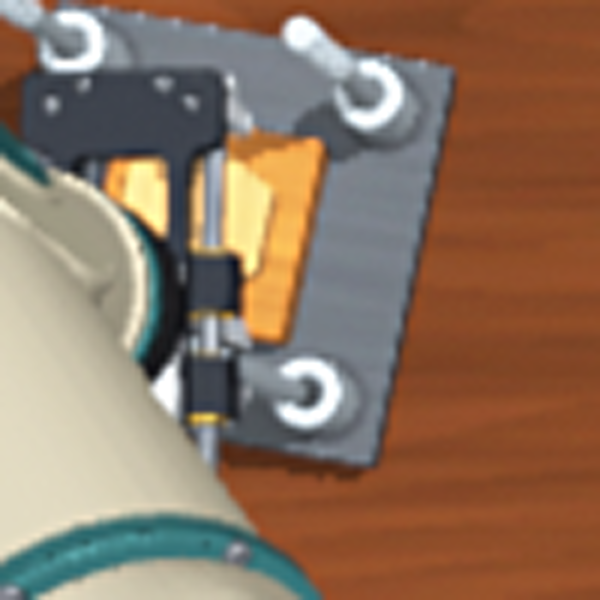

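Run:
```python
from h import *
s=(.4893,.2807)
for n in('top','side'):
    for z in(.064,.082): print(n,z,proj(n,(*s,z)),[proj(n,(s[0]+.002,s[1],z))-proj(n,(*s,z)),proj(n,(s[0],s[1]+.002,z))-proj(n,(*s,z))])
f=lambda x,y,u,v:((x+.5)/6-.5+u,(y+.5)/6-.5+v)
print('top foot,mouth',f(303,390,150,200),f(308,394,150,200));print('side foot,mouth',f(247,455,240,280),f(247,484,240,280))
```

```text
top 0.064 [200.88184762 265.32402694] [array([ 0.01643997, -0.78709686]), array([-0.78956384,  0.011013  ])]
top 0.082 [199.15012332 264.65223292] [array([ 0.01710549, -0.79871921]), array([-0.80138708,  0.01117855])]
side 0.064 [280.46194348 360.65232878] [array([-0.91395856, -0.37998718]), array([-0.51067167,  0.75386159])]
side 0.082 [280.19039363 354.71697587] [array([-0.92392424, -0.38062438]), array([-0.51669551,  0.75450798])]
top foot,mouth (200.08333333333334, 264.5833333333333) (200.91666666666666, 265.25)
side foot,mouth (280.75, 355.4166666666667) (280.75, 360.25)
```

```bash
python3 -m pendant '[[2,-1,0,0,0],[2,0,0,6,0],[2,0,0,6,0],[2,0,0,6,0],[2,0,0,6,0],[2,0,0,0,0],[2,0,0,0,0]]'
python3 - <<'E'
from h import *
snap('side','s4');snap('top','t4');crop('s4',240,280,340,400,6,'s4c');crop('t4',150,200,250,300,6,'t4c')
s=monitor.read_state();print(s['ee_pos'],s['contact_force'])
E
```

```text
clock: 8.45
ee_pos: [0.489, 0.2816, 0.1672]
eef_rot: [[-0.0, 1.0, 0.0], [1.0, 0.0, 0.0], [0.0, 0.0, -1.0]]
contact_force: [0.5, 0.3, -1.7]
opening: 0.121
[0.48891958 0.28159009 0.16753139] [ 1.29192628  0.770475   -2.28345472]
```

View pics/s4c.png

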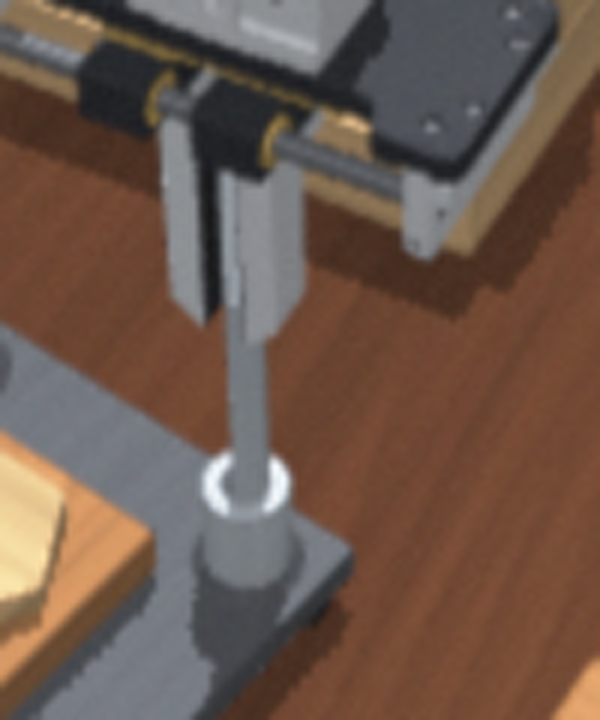

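View pics/t4c.png

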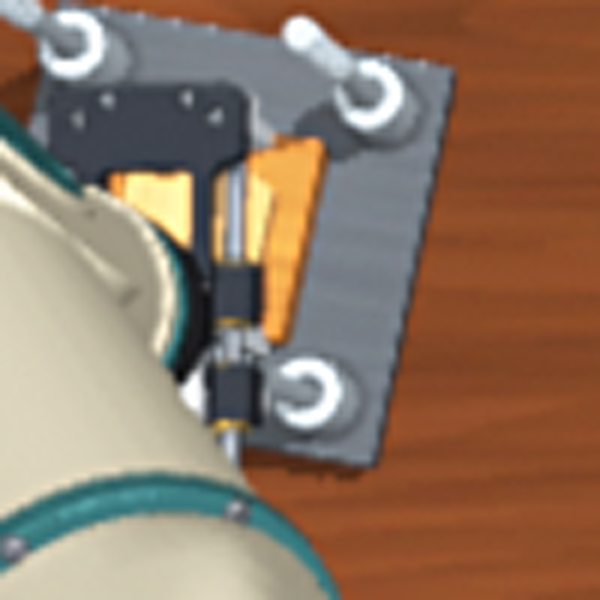

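The foot is inside the mouth at about 0.057, and the force is only the post's weight. I'll lower it home.

```bash
python3 -m pendant '[[2,0,0,8,0],[2,0,0,8,0],[2,0,0,8,0],[2,0,0,6,0],[2,0,0,2,0],[2,0,0,2,0],[2,0,0,0,0]]'
```

```text
clock: 9.25
ee_pos: [0.489, 0.2817, 0.1344]
eef_rot: [[-0.0, 1.0, 0.001], [1.0, 0.0, 0.0], [0.0, 0.001, -1.0]]
contact_force: [0.3, 0.4, 5.0]
opening: 0.126
```

```bash
python3 -m pendant '[[14,0,0,0,0],[18,0,0,0,0],[25,0,0,0,0],[40,0,0,0,0],[50,0,0,0,0],[50,0,0,0,0],[50,0,0,-10,0]]'; python3 -m pendant '[[50,0,0,-25,0],[50,0,0,-25,0],[50,0,0,-25,0],[50,0,0,-25,0],[50,0,0,0,0],[50,0,0,0,0]]'
python3 - <<'E'
from h import *
snap('side','s5');snap('top','t5');crop('s5',140,260,320,440,4,'s5c');crop('t5',140,190,360,290,3.5,'t5c')
E
```

```text
clock: 9.95
ee_pos: [0.4879, 0.2807, 0.1427]
eef_rot: [[-0.0, 1.0, -0.002], [1.0, 0.0, -0.002], [-0.002, -0.002, -1.0]]
contact_force: [0.1, -0.4, -0.1]
opening: 0.527
clock: 10.55
ee_pos: [0.4889, 0.2814, 0.2442]
eef_rot: [[0.0, 1.0, 0.001], [1.0, -0.0, 0.001], [0.001, 0.001, -1.0]]
contact_force: [-0.2, -0.4, -0.5]
opening: 0.537
```

View pics/s5c.png

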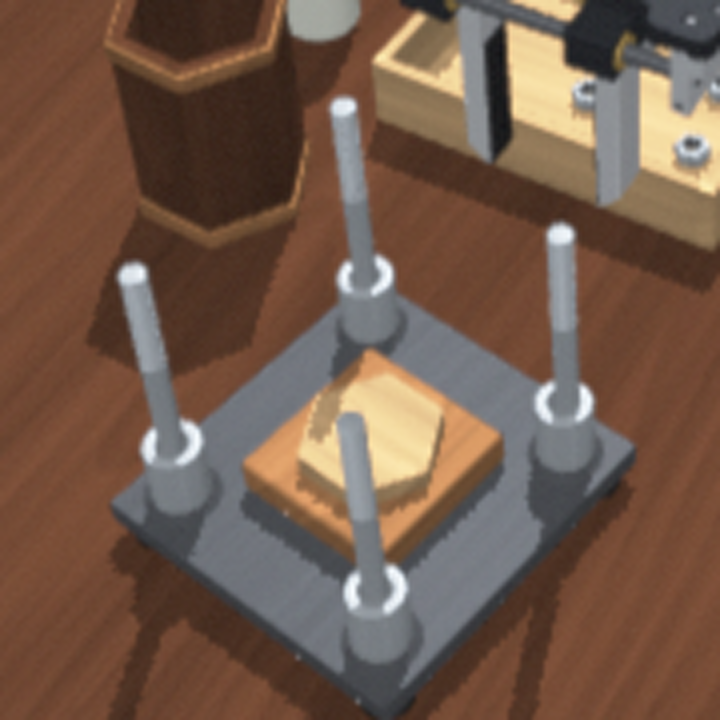

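View pics/t5c.png

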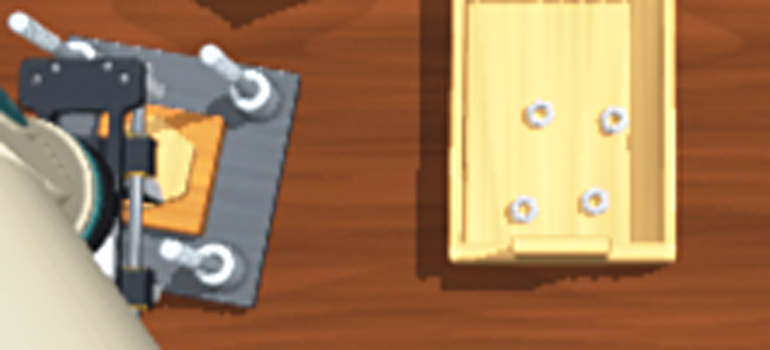

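The post is home: its top is level with the other three, and it is upright at (560,232)–(564,400) in the crop. Next is the tray. The tool can only stay vertical, so I'll grip the handle across its 70 mm width, which lets the tray pitch about the pads when lifted.

```bash
python3 - <<'E'
from h import *
np.set_printoptions(precision=3,suppress=True)
print(np.array(monitor.read_state()['qpos']))
f=lambda x,y,s,u,v:((x+.5)/s-.5+u,(y+.5)/s-.5+v)
for x,y in((196,263),(303,271),(174,400),(276,387)): print(ray('top',*f(x,y,5,255,170),.016))
for n,u,v in(('glue',291,163),('sb',236,180)): print(n,ray('top',u,v,0.0))
E
python3 -m pendant '[[94,0,0,0,0.14],[94,0,0,0,0.14],[94,0,0,0,0.14],[94,0,0,0,0.14]]'
python3 - <<'E'
from h import *
print(np.round(monitor.read_state()['qpos'],3))
E
```

```text
[-0.346  0.498 -0.34   1.731  0.197  0.948 -0.764]
[0.606 0.047 0.016]
[ 0.601 -0.01   0.016]
[0.532 0.059 0.016]
[0.539 0.005 0.016]
glue [0.775 0.054 0.   ]
sb [0.729 0.205 0.   ]
clock: 11.05
ee_pos: [0.4881, 0.2809, 0.2422]
eef_rot: [[0.536, 0.844, -0.002], [0.844, -0.536, -0.001], [-0.002, -0.001, -1.0]]
contact_force: [-0.6, -0.9, 0.7]
opening: 0.838
[-0.446  0.486 -0.189  1.734  0.109  0.934 -1.244]
```

```bash
python3 -m pendant '[[94,0,0,0,0.1276],[94,0,0,0,0.1276],[94,0,0,0,0.1276],[94,0,0,0,0.1276],[94,0,0,0,0.1276],[94,0,0,0,0.1276],[94,0,0,0,0.1276],[94,0,0,0,0.1276]]'
python3 - <<'E'
from h import *
print(np.round(monitor.read_state()['qpos'],3))
s=monitor.read_state();R=np.array(s['eef_rot']);d=np.array([.4965,.0285,.2422])-s['ee_pos'];print(R.T@d*1000)
E
```

```text
clock: 11.85
ee_pos: [0.488, 0.2809, 0.2422]
eef_rot: [[1.0, -0.015, -0.002], [-0.015, -1.0, -0.002], [-0.002, 0.002, -1.0]]
contact_force: [-0.0, -0.1, -0.1]
opening: 1.0
[-0.629  0.483  0.085  1.74  -0.049  0.924 -2.11 ]
[ 12.34136822 252.27408742   0.34436179]
```

```bash
python3 -m pendant '[[94,2,40,0,0],[94,2,42,0,0],[94,2,42,0,0],[94,2,42,0,0],[94,2,42,0,0],[94,2,44,0,0],[94,0,0,20,0],[94,0,0,30,0]]';python3 -m pendant '[[94,0,0,20,0],[94,0,0,20,0],[94,0,0,0,0],[94,0,0,0,0]]'
python3 - <<'E'
from h import *
s=monitor.read_state();R=np.array(s['eef_rot']);d=np.array([.4965,.0285,.07])-s['ee_pos'];print(R.T@d*1000)
snap('side','s6');snap('top','t6');crop('s6',200,180,400,340,4,'s6c');crop('t6',250,160,350,290,5,'t6c')
E
```

```text
clock: 12.65
ee_pos: [0.499, 0.0273, 0.1934]
eef_rot: [[1.0, -0.014, 0.002], [-0.014, -1.0, -0.0], [0.002, 0.0, -1.0]]
contact_force: [0.5, 1.2, 0.0]
opening: 0.997
clock: 13.05
ee_pos: [0.4977, 0.0292, 0.153]
eef_rot: [[1.0, -0.01, -0.002], [-0.01, -1.0, -0.0], [-0.002, 0.0, -1.0]]
contact_force: [0.3, 0.8, -0.4]
opening: 0.999
[-1.00248707  0.67641511 82.99912466]
```

View pics/s6c.png

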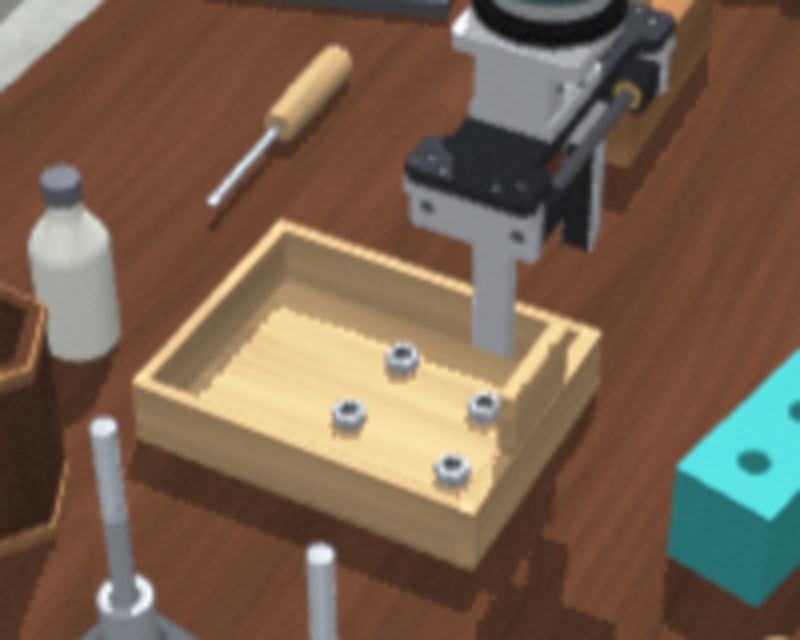

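View pics/t6c.png

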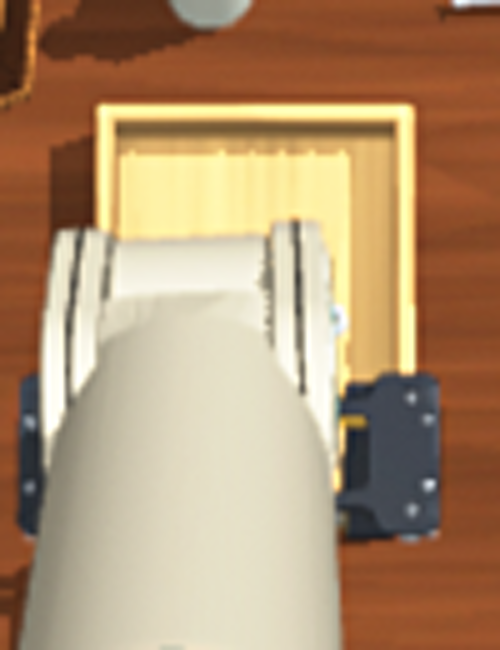

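```bash
python3 -m pendant '[[94,-1,0,20,0],[94,0,0,20,0],[94,0,0,20,0],[94,0,0,15,0],[94,0,0,6,0],[94,0,0,0,0],[94,0,0,0,0]]'
python3 - <<'E'
from h import *
snap('side','s7');crop('s7',220,180,380,340,4,'s7c')
print(monitor.read_state()['contact_force'])
E
```

```text
clock: 13.85
ee_pos: [0.498, 0.0293, 0.0734]
eef_rot: [[1.0, -0.01, 0.002], [-0.01, -1.0, 0.0], [0.002, -0.0, -1.0]]
contact_force: [-0.6, 1.0, 0.8]
opening: 1.002
[-5.22289155e-04 -1.14231312e+00  3.72215582e-01]
```

View pics/s7c.png

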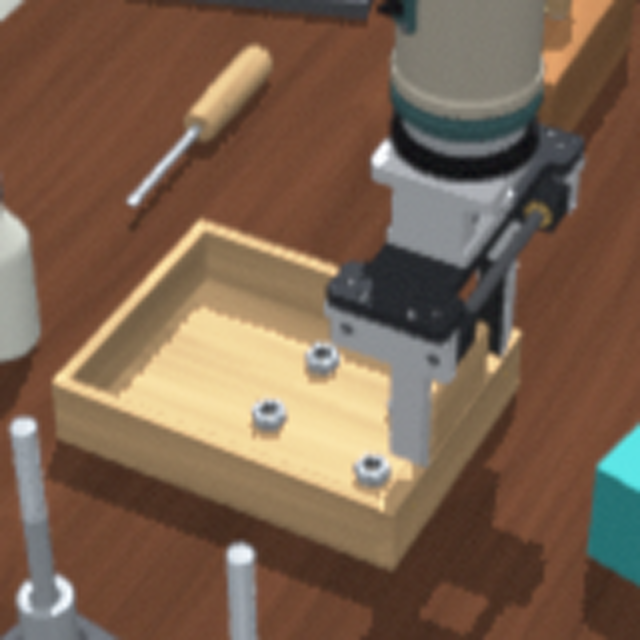

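The left finger stands beside the handle, above the wall top at about (410,450). I'll close on it.

```bash
python3 -m pendant '[[80,-1,0,1,0],[70,0,0,0,0],[60,0,0,0,0],[50,0,0,0,0],[50,0,0,0,0],[50,0,0,0,0],[50,0,0,0,0]]'
```

```text
clock: 14.6
ee_pos: [0.4962, 0.029, 0.0717]
eef_rot: [[1.0, -0.01, 0.0], [-0.01, -1.0, -0.0], [0.0, 0.0, -1.0]]
contact_force: [-1.2, -1.4, 5.5]
opening: 0.74
```

```bash
python3 -m pendant '[[50,0,-6,-3,0],[50,0,-12,0,0],[50,0,-10,0,0],[50,0,-4,0,0],[50,0,0,0,0],[50,0,48,0,0],[50,0,0,0,0],[50,0,0,0,0]]'
python3 - <<'E'
from h import *
snap('side','s8');snap('top','t8');crop('s8',220,180,380,340,4,'s8c');
E
```

```text
clock: 15.4
ee_pos: [0.496, 0.0108, 0.0745]
eef_rot: [[1.0, -0.015, 0.0], [-0.015, -1.0, -0.001], [0.0, 0.001, -1.0]]
contact_force: [0.3, 0.2, -3.4]
opening: 0.744
```

View pics/s8c.png

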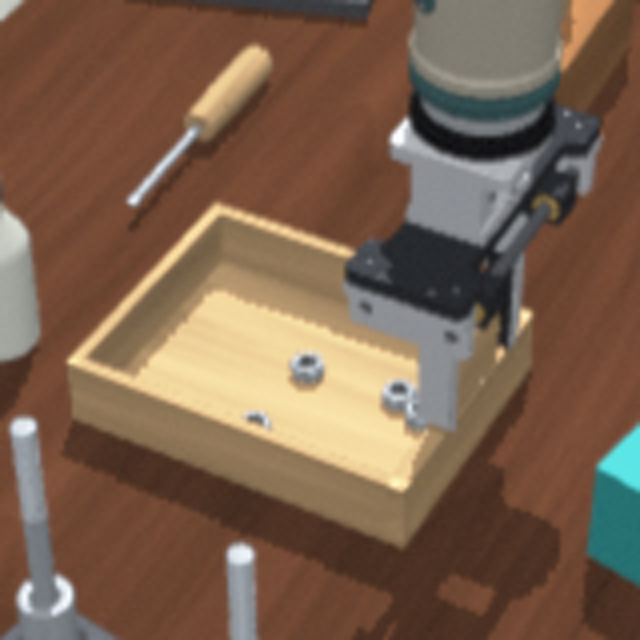

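The jerk moved the nuts left: one is at the left wall (258,420) and the rest have shifted about 25 mm. I'll repeat it.

```bash
python3 -m pendant '[[50,0,-5,0,0],[50,0,-11,0,0],[50,0,-14,0,0],[50,0,-12,0,0],[50,0,-6,0,0],[50,0,0,0,0],[50,0,48,0,0],[50,0,0,0,0]]'
python3 -m pendant '[[50,0,-5,0,0],[50,0,-11,0,0],[50,0,-14,0,0],[50,0,-12,0,0],[50,0,-6,0,0],[50,0,0,0,0],[50,0,48,0,0],[50,0,0,0,0]]'
python3 - <<'E'
from h import *
snap('side','s9');snap('top','t9');crop('s9',220,180,380,340,4,'s9c');crop('t9',250,160,370,290,5,'t9c')
E
```

```text
clock: 16.3
ee_pos: [0.4959, 0.0057, 0.0747]
eef_rot: [[1.0, -0.02, 0.0], [-0.02, -1.0, -0.005], [0.0, 0.005, -1.0]]
contact_force: [-0.1, -2.3, -2.1]
opening: 0.738
clock: 17.1
ee_pos: [0.4959, 0.006, 0.0746]
eef_rot: [[1.0, -0.019, 0.0], [-0.019, -1.0, -0.005], [0.0, 0.005, -1.0]]
contact_force: [-0.6, -1.9, -3.0]
opening: 0.744
```

View pics/s9c.png

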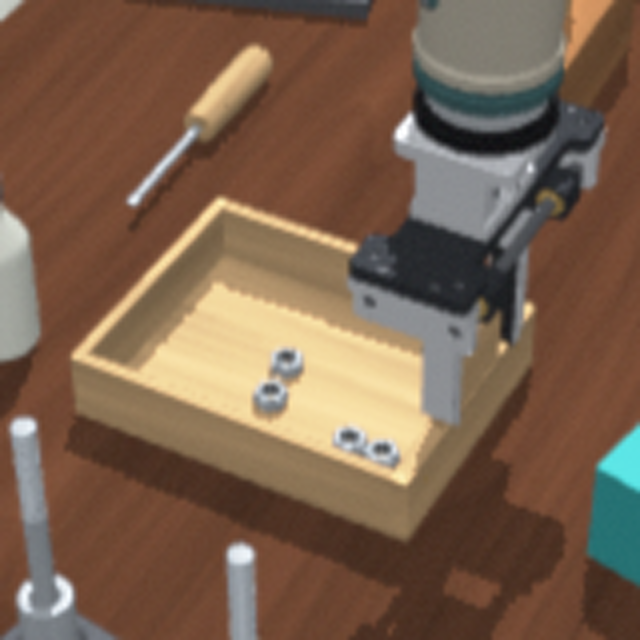

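View pics/t9c.png

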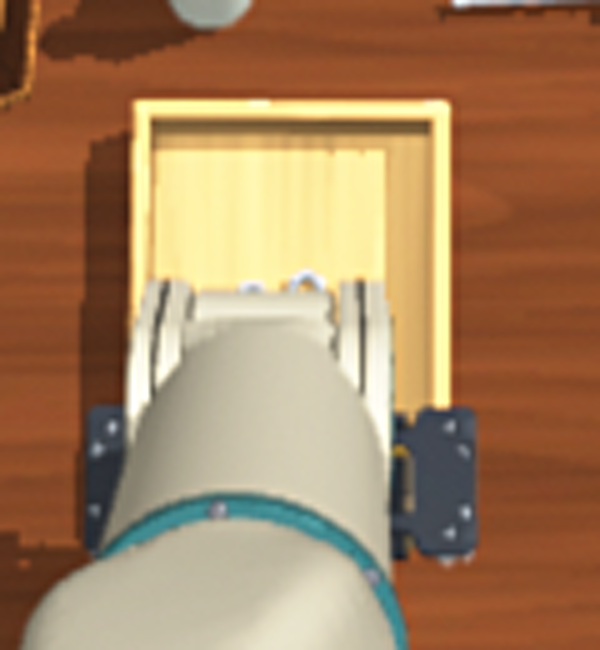

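```bash
python3 -m pendant '[[50,4,0,-10,0],[50,4,0,-10,0],[50,4,0,-10,0],[50,5,0,-10,0],[50,6,0,-9,0],[50,6,0,-9,0],[50,6,0,-9,0],[50,6,0,-9,0]]'
python3 - <<'E'
from h import *
snap('side','s10');snap('top','t10');crop('s10',220,160,380,320,4,'s10c');crop('t10',250,160,370,290,5,'t10c')
E
```

```text
clock: 18.0
ee_pos: [0.5361, 0.0141, 0.1503]
eef_rot: [[1.0, -0.008, -0.002], [-0.008, -1.0, 0.0], [-0.002, -0.0, -1.0]]
contact_force: [0.9, 0.5, -4.5]
opening: 0.744
```

View pics/s10c.png

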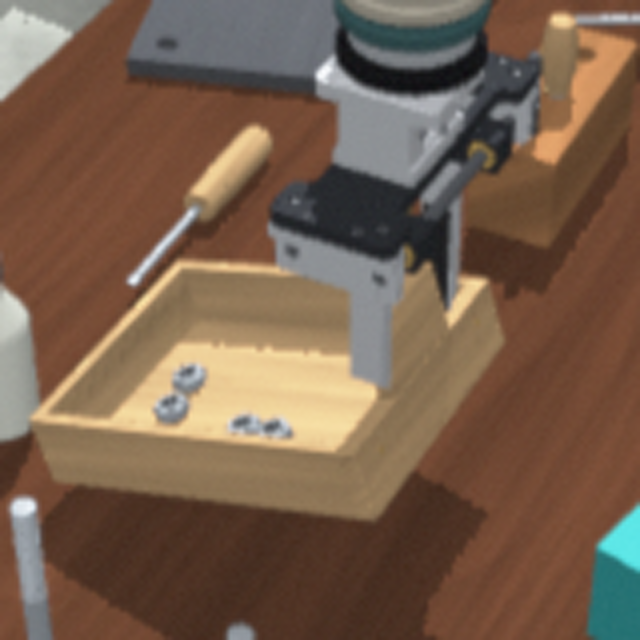

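View pics/t10c.png

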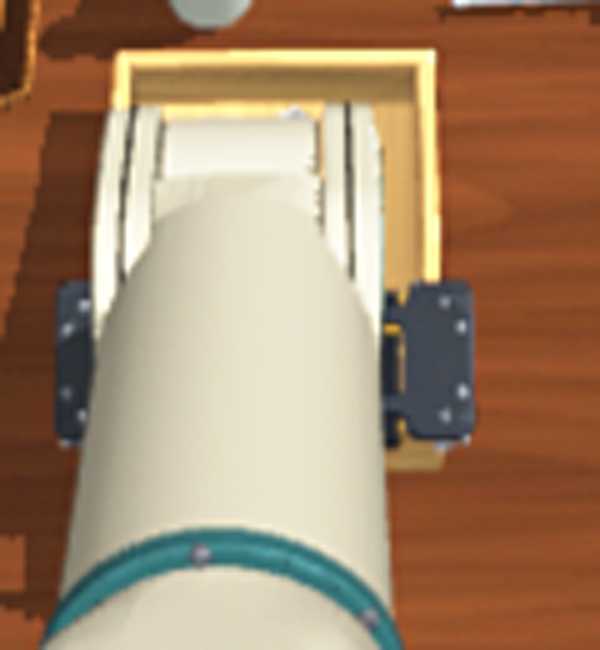

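```bash
python3 -m pendant '[[50,0,0,0,0],[50,0,0,0,0],[50,0,0,0,0],[50,0,0,0,0]]'
python3 - <<'E'
from h import *
snap('side','s11');crop('s11',220,160,380,320,4,'s11c')
E
```

```text
clock: 18.5
ee_pos: [0.5365, 0.0129, 0.1501]
eef_rot: [[1.0, -0.01, -0.001], [-0.01, -1.0, -0.0], [-0.001, 0.0, -1.0]]
contact_force: [-0.5, 0.5, -4.8]
opening: 0.743
```

View pics/s11c.png

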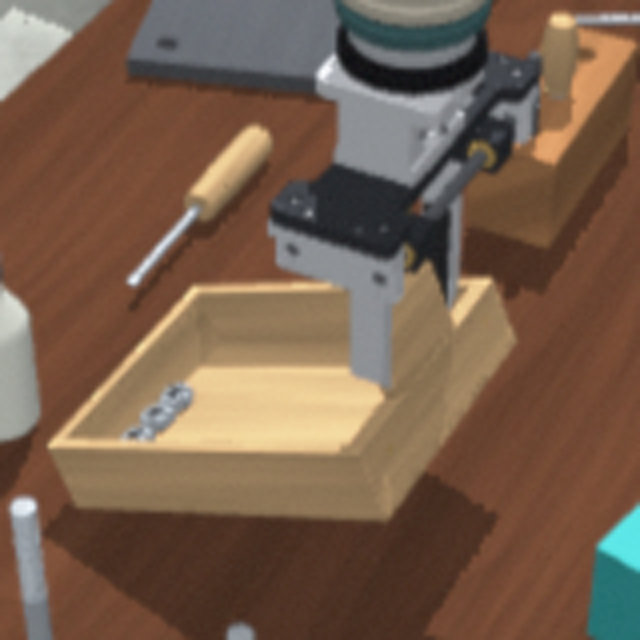

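The tray is sagging further into pitch, and the nuts lie in a row against the far wall from the left corner, with the rightmost at (178,395). I'll wait and then see where it settles.

```bash
python3 -m pendant '[[50,0,0,0,0],[50,0,0,0,0],[50,0,0,0,0],[50,0,0,0,0],[50,0,0,0,0],[50,0,0,0,0],[50,0,0,0,0],[50,0,0,0,0]]'
python3 - <<'E'
from h import *
snap('side','s12');crop('s12',220,200,300,290,8,'s12c');snap('top','t12');crop('t12',250,150,370,290,4,'t12c')
E
```

```text
clock: 19.35
ee_pos: [0.5371, 0.0129, 0.1505]
eef_rot: [[1.0, -0.01, 0.0], [-0.01, -1.0, 0.0], [0.0, -0.0, -1.0]]
contact_force: [0.7, 0.1, -4.4]
opening: 0.745
```

View pics/s12c.png

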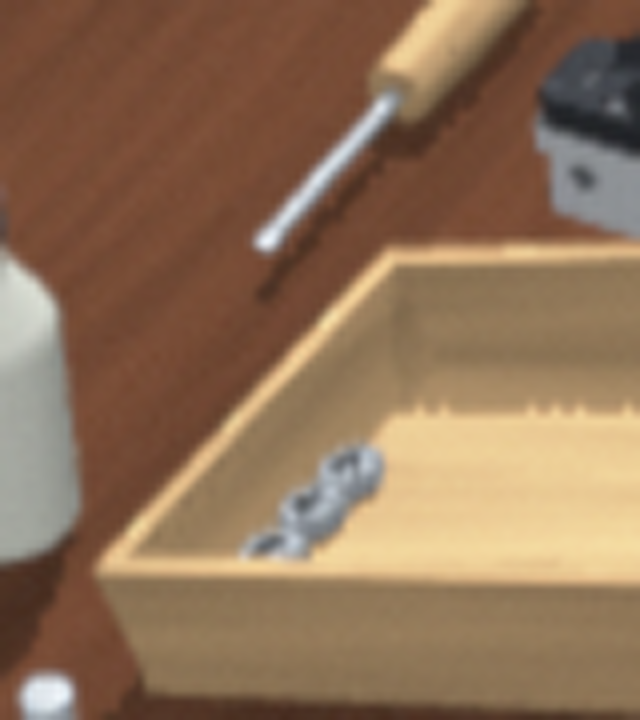

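View pics/t12c.png

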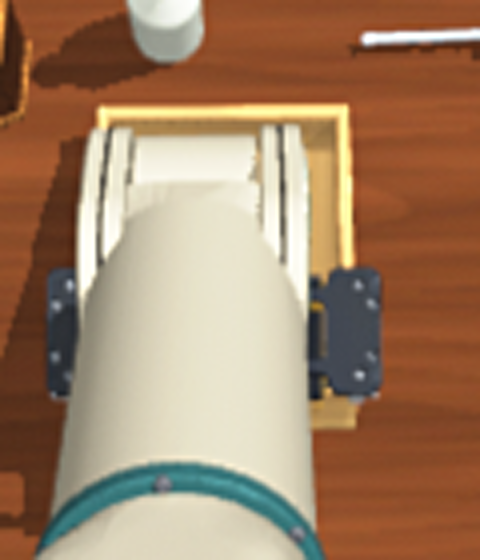

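```bash
python3 - <<'E'
from h import *
crop('s12',220,200,360,300,5,'s12d')
E
cat > fit.py <<'E'
from h import *
from scipy.optimize import least_squares
from scipy.spatial.transform import Rotation as Ro
def fit(obs,ee,yaw=-.01):
    # obs: list of (cam, local point, uv)
    def P(p): 
        R=Ro.from_euler('ZYX',[p[3],p[4],p[5]]).as_matrix(); return R,p[:3]
    def res(p):
        R,t=P(p); r=[]
        for n,l,uv in obs: r+=list(proj(n,R@np.array(l)+t)-uv)
        r+=[(p[3]-yaw)*100,p[5]*60]
        return r
    s=least_squares(res,[ee[0]+.1,ee[1],.05,yaw,.25,0]); return P(s.x)+(s,)
E
```

```text
(no output)
```

View pics/s12d.png

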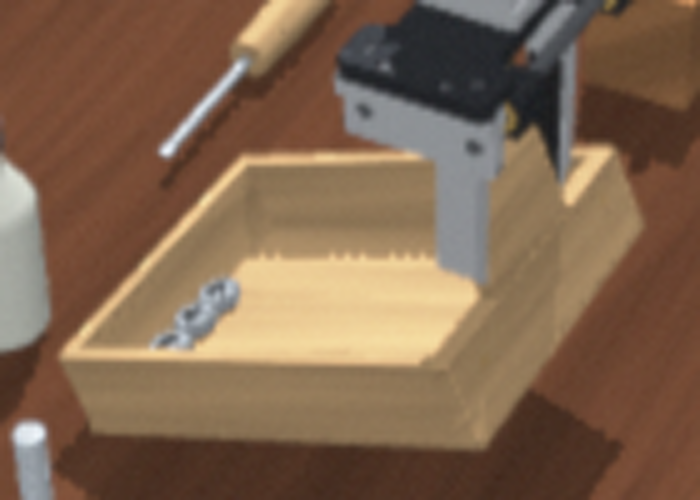

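Run:
```python
from fit import *
np.set_printoptions(precision=3,suppress=True)
f=lambda x,y:np.array([(x+.5)/5-.5+220,(y+.5)/5-.5+200])
o=[((.11,.083,.045),63,356),((.11,-.083,.045),247,156),((.11,.083,0),95,432),((-.11,.083,.045),440,370),((-.11,.083,0),487,448),((-.11,-.083,.045),612,150),((-.11,-.083,0),642,218)]
R,t,s=fit([('side',l,f(x,y)) for l,x,y in o],(.537,.013))
print(t,np.degrees(s.x[3:]),s.fun)
for l in((.11,.083,0),(.11,-.083,0),(.11,.083,.045),(-.104,0,.067)): print(l,R@l+t)
K,Rc,tc=cal('side');o=-Rc.T@tc
for x,y in((220,293),(195,318),(172,342)):
    d=Rc.T@np.linalg.inv(K)@np.r_[f(x,y),1]; a=R.T@(o-t);b=R.T@d; print('nut local',a+b*(.012-a[2])/b[2])
```

```text
[0.611 0.001 0.032] [-0.856 22.561 -0.523] [-0.463  0.186 -0.803  0.076  0.834 -0.016  1.287 -0.787 -1.027  0.096
  0.07  -0.828  0.004  1.37  -0.494 -0.547]
(0.11, 0.083, 0) [ 0.713  0.083 -0.011]
(0.11, -0.083, 0) [ 0.712 -0.083 -0.01 ]
(0.11, 0.083, 0.045) [0.731 0.083 0.03 ]
(-0.104, 0, 0.067) [0.541 0.003 0.133]
nut local [ 0.093 -0.011  0.012]
nut local [0.095 0.009 0.012]
nut local [0.097 0.028 0.012]
```

Tilt is 22.5° with the far edge on the bench. The nuts are at local y ≈ -11, 9, 28 and about 47 mm, so the row needs to go about 18 mm further left. I'll jerk again while tilted.

```bash
python3 -m pendant '[[50,0,-6,0,0],[50,0,-11,0,0],[50,0,-11,0,0],[50,0,-6,0,0],[50,0,0,0,0],[50,0,48,0,0],[50,0,0,0,0],[50,0,0,0,0]]'
python3 - <<'E'
from h import *
snap('side','s13');crop('s13',220,200,360,300,5,'s13d')
E
```

```text
clock: 20.25
ee_pos: [0.5373, -0.0038, 0.1508]
eef_rot: [[1.0, -0.015, 0.001], [-0.015, -1.0, -0.002], [0.001, 0.002, -1.0]]
contact_force: [-0.6, 1.1, -4.4]
opening: 0.743
```

View pics/s13d.png

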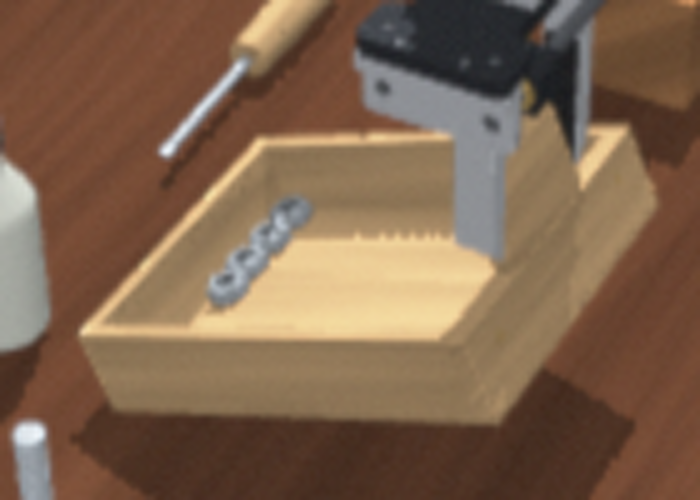

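The row went right, now at (225,285)–(292,210), probably bouncing off the left wall. I'll use gentler jerks and check each one.

```bash
python3 -m pendant '[[50,0,25,0,0]]'
python3 - <<'E'
from h import *
snap('side','s14');crop('s14',220,190,320,290,3.5,'a')
E
python3 -m pendant '[[50,0,0,0,0]]'
python3 - <<'E'
from h import *
snap('side','s15');crop('s15',220,190,320,290,3.5,'b')
cv2.imwrite('pics/ab.png',np.hstack([cv2.imread('pics/a.png'),cv2.imread('pics/b.png')]))
E
```

```text
clock: 20.4
ee_pos: [0.5375, -0.0208, 0.1507]
eef_rot: [[1.0, -0.002, 0.001], [-0.002, -1.0, 0.004], [0.001, -0.004, -1.0]]
contact_force: [0.2, 0.7, -3.4]
opening: 0.743
clock: 20.55
ee_pos: [0.5369, -0.0271, 0.1507]
eef_rot: [[1.0, -0.012, 0.001], [-0.012, -1.0, -0.001], [0.001, 0.001, -1.0]]
contact_force: [-0.3, 0.1, -3.6]
opening: 0.74
```

View pics/ab.png

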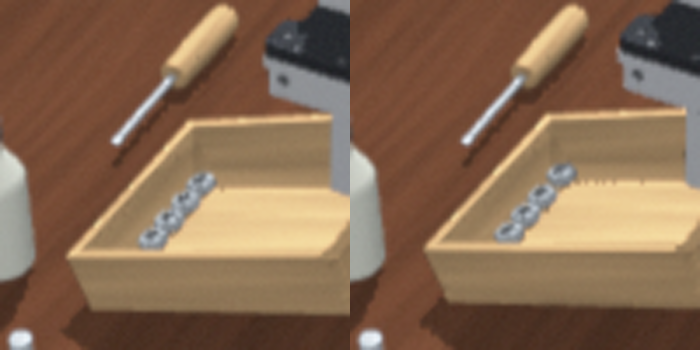

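```bash
python3 -m pendant '[[50,0,0,0,0],[50,0,28,0,0],[50,0,22,0,0],[50,0,16,0,0],[50,0,10,0,0],[50,0,4,0,0],[50,0,0,0,0],[50,0,0,0,0]]'
python3 - <<'E'
from h import *
snap('side','s16');crop('s16',220,180,360,280,5,'s16d')
E
```

```text
clock: 21.4
ee_pos: [0.5361, -0.1053, 0.1505]
eef_rot: [[1.0, -0.009, 0.0], [-0.009, -1.0, 0.0], [0.0, -0.0, -1.0]]
contact_force: [-0.2, -0.6, -1.6]
opening: 0.74
```

View pics/s16d.png

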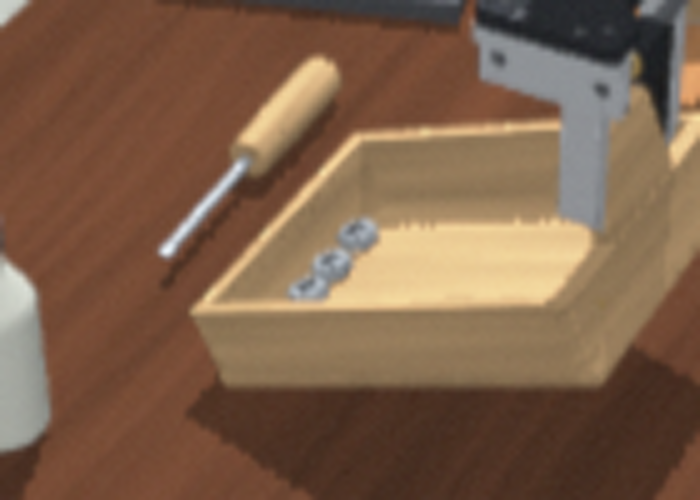

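```bash
cat >> fit.py <<'E'
def report(pts,nuts,v0,ee,u0=220,s=5):
    np.set_printoptions(precision=3,suppress=True)
    f=lambda x,y:np.array([(x+.5)/s-.5+u0,(y+.5)/s-.5+v0])
    L=dict(FLt=(.11,.083,.045),FRt=(.11,-.083,.045),FLb=(.11,.083,0),NLt=(-.11,.083,.045),NLb=(-.11,.083,0),NRt=(-.11,-.083,.045),NRb=(-.11,-.083,0))
    R,t,q=fit([('side',L[k],f(*v)) for k,v in pts.items()],ee)
    print('t',t,'ypr',np.degrees(q.x[3:]),'res',np.abs(q.fun).max())
    for k in('FLb','FRb','FLt'): print(k,R@L[k]+t)
    K,Rc,tc=cal('side');o=-Rc.T@tc
    for x,y in nuts:
        d=Rc.T@np.linalg.inv(K)@np.r_[f(x,y),1]; a=R.T@(o-t);b=R.T@d; p=a+b*(.016-a[2])/b[2];p[2]=.006; print('nut',p,np.linalg.norm(p-[.102,.075,.006]))
E
python3 - <<'E'
from fit import *
report(dict(FLt=(192,310),FRt=(360,133),FLb=(225,385),NLb=(600,385)),[(358,230),(332,263),(308,287)],180,(.536,-.105))
snap('top','t16');crop('t16',280,140,420,280,4,'t16c')
E
```

```text
t [ 0.604 -0.108  0.04 ] ypr [-0.787 22.664  0.226] res 0.5354350524758615
FLb [ 0.707 -0.026 -0.002]Traceback (most recent call last):
  File "<stdin>", line 2, in <module>
  File "fit.py", line 20, in report
    for k in('FLb','FRb','FLt'): print(k,R@L[k]+t)
                                           ~^^^
KeyError: 'FRb'
```

```bash
sed -i "s/'FLb','FRb','FLt'/'FLb','FRt','FLt'/" fit.py
python3 - <<'E'
from fit import *
report(dict(FLt=(192,310),FRt=(360,133),FLb=(225,385),NLb=(600,385)),[(358,230),(332,263),(308,287)],180,(.536,-.105))
snap('top','t16');crop('t16',280,140,420,280,4,'t16c')
E
```

```text
t [ 0.604 -0.108  0.04 ] ypr [-0.787 22.664  0.226] res 0.5354350524758615
FLb [ 0.707 -0.026 -0.002]
FRt [ 0.722 -0.193  0.039]
FLt [ 0.725 -0.027  0.04 ]
nut [ 0.091 -0.032  0.006] 0.10785370848773482
nut [ 0.089 -0.001  0.006] 0.07738925867868883
nut [0.091 0.021 0.006] 0.05558581840505781
```

View pics/t16c.png

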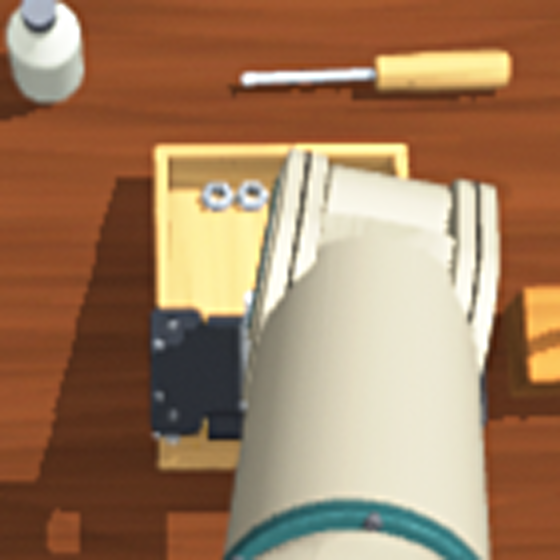

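The leftmost nut is about 28 mm from the left wall, at (217,193) in the crop. I'll return slowly, then kick right with a long taper so the nuts don't slide back.

```bash
python3 -m pendant '[[50,0,-4,0,0],[50,0,-8,0,0],[50,0,-12,0,0],[50,0,-15,0,0],[50,0,-17,0,0],[50,0,-18,0,0],[50,0,-18,0,0],[50,0,-17,0,0]]';python3 -m pendant '[[50,0,-14,0,0],[50,0,-11,0,0],[50,0,-8,0,0],[50,0,-4,0,0],[50,0,0,0,0],[50,0,0,0,0]]'
python3 - <<'E'
from h import *
snap('side','s17');crop('s17',200,190,340,310,5,'s17d')
E
```

```text
clock: 22.3
ee_pos: [0.5367, 0.0055, 0.1505]
eef_rot: [[1.0, -0.008, -0.0], [-0.008, -1.0, 0.001], [-0.0, -0.001, -1.0]]
contact_force: [-0.4, -0.3, -2.2]
opening: 0.749
clock: 22.9
ee_pos: [0.5374, 0.0399, 0.1505]
eef_rot: [[1.0, -0.01, 0.0], [-0.01, -1.0, 0.0], [0.0, -0.0, -1.0]]
contact_force: [0.3, 0.7, -3.1]
opening: 0.745
```

View pics/s17d.png

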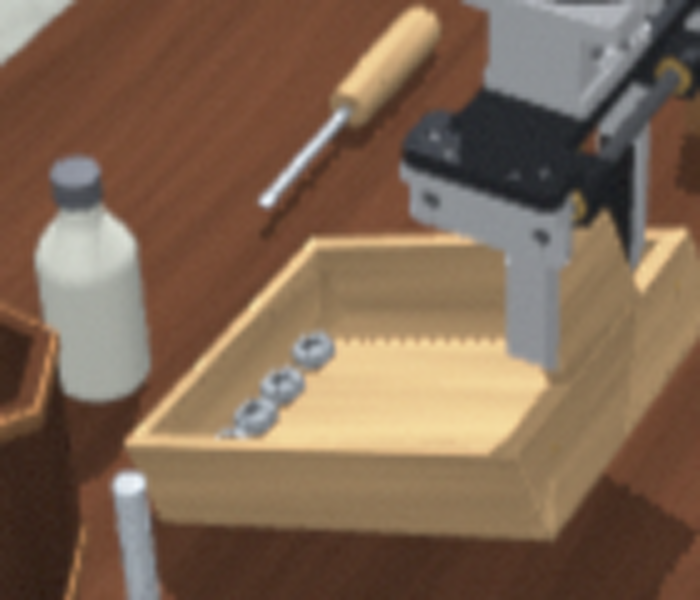

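```bash
python3 -m pendant '[[50,0,42,0,0],[50,0,35,0,0],[50,0,28,0,0],[50,0,20,0,0],[50,0,12,0,0],[50,0,5,0,0],[50,0,0,0,0],[50,0,0,0,0]]'
python3 - <<'E'
from h import *
snap('side','s18');crop('s18',220,180,360,280,5,'s18d')
snap('top','t18');crop('t18',280,140,420,280,4,'t18c')
E
```

```text
clock: 23.75
ee_pos: [0.536, -0.1014, 0.1505]
eef_rot: [[1.0, -0.009, 0.0], [-0.009, -1.0, 0.0], [0.0, -0.0, -1.0]]
contact_force: [-0.7, -0.2, -2.5]
opening: 0.747
```

View pics/s18d.png

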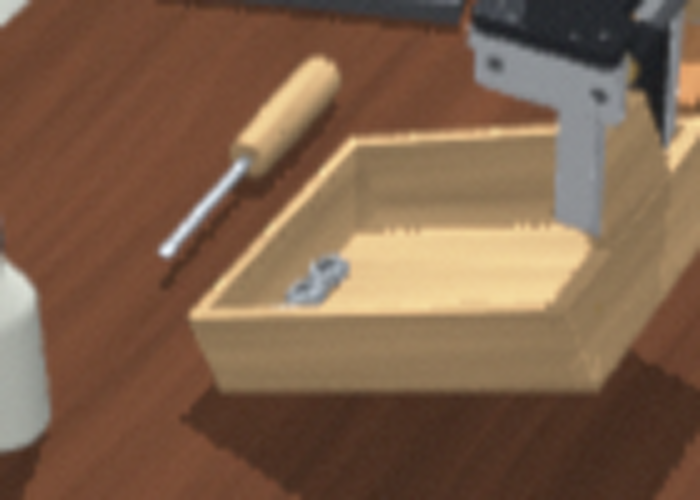

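View pics/t18c.png

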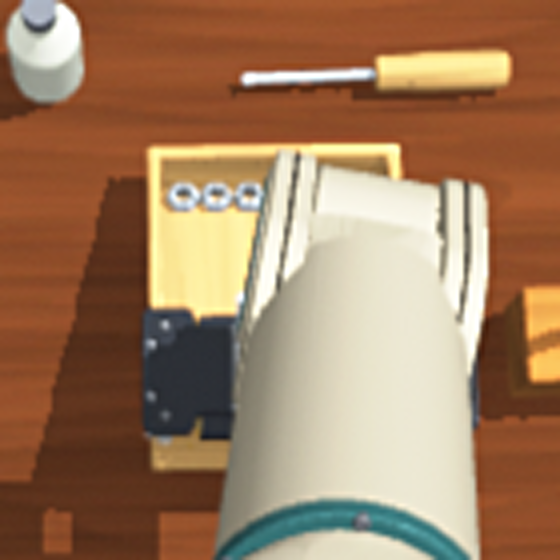

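Run:
```python
from fit import *
crop('s18',270,225,300,245,20,'z')
report(dict(FLt=(191,316),FRt=(353,138),FLb=(222,390),NLb=(600,390)),[(330,266),(303,290)],180,(.536,-.101))
```

```text
t [ 0.605 -0.106  0.039] ypr [-0.515 22.583  0.086] res 0.3541793590108
FLb [ 0.707 -0.024 -0.004]
FRt [ 0.723 -0.19   0.038]
FLt [ 0.725 -0.024  0.038]
nut [ 0.089 -0.003  0.006] 0.07897985839959513
nut [0.093 0.019 0.006] 0.05699674695164367
```

View pics/z.png

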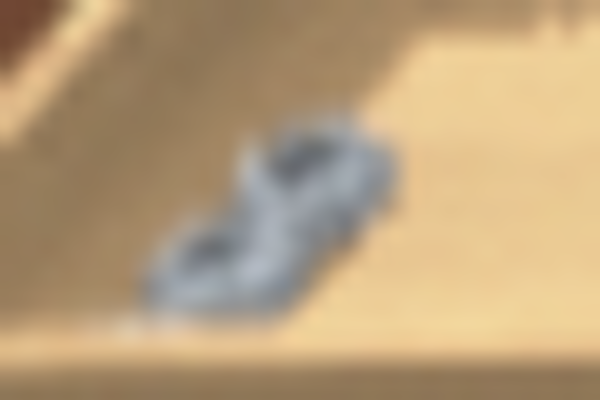

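All four nuts are in a row from the left wall. In the top crop they are at x=183, 216 and 249, with the fourth hidden by the arm but visible in the side view. I'll do a final stillness check and look at the post.

```bash
python3 -m pendant '[[50,0,0,0,0],[50,0,0,0,0],[50,0,0,0,0],[50,0,0,0,0],[50,0,0,0,0]]'
python3 - <<'E'
from h import *
a=cv2.imread('pics/s18.png').astype(int)
im=snap('side','s19')[:,:,::-1].astype(int);snap('top','t19')
d=np.abs(im-a).max(2)[150:300,200:380];print((d>40).sum(),d.max())
E
```

```text
clock: 24.35
ee_pos: [0.5359, -0.1017, 0.1505]
eef_rot: [[1.0, -0.009, -0.0], [-0.009, -1.0, 0.0], [-0.0, -0.0, -1.0]]
contact_force: [-0.6, -0.3, -2.9]
opening: 0.742
0 37
```

View pics/s19.png

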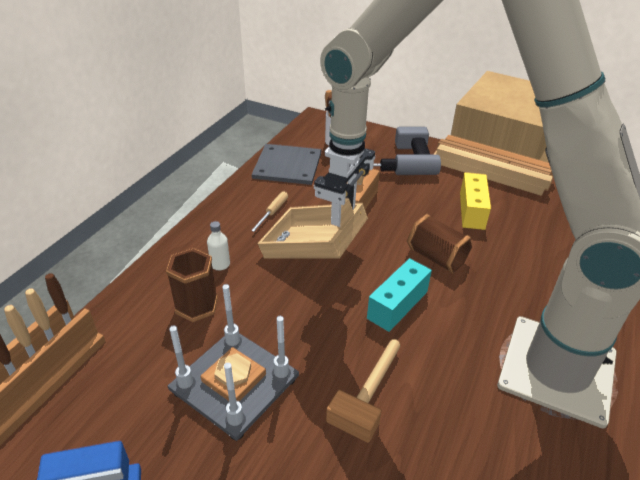

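View pics/t19.png

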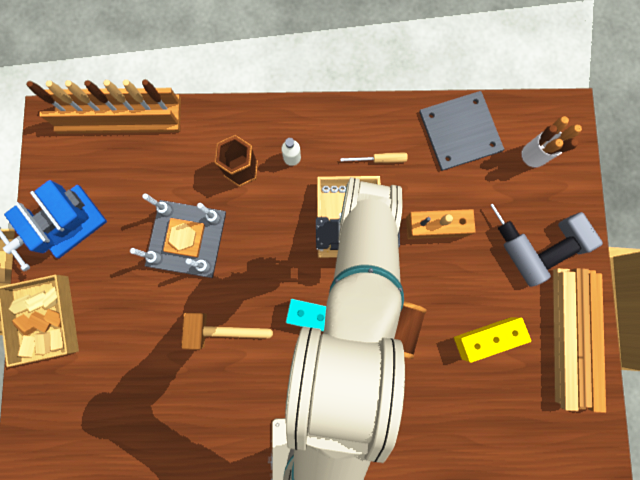

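Nothing moves between frames, the post stands in its socket (281,345 in the side view), and the other objects are where they were. I'll hand it in.

```bash
python3 -c "
from rig import workorder
print(workorder.close_job())"
```

```text
the job is handed in; nothing more can be done
None
```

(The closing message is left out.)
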